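Clamp the carving blank with the draw latch

TASK

Clamp the wooden blank on the carver's board: draw the latch's loop out by its yellow cheeks and hook its bar down into the keeper's groove, feeling for it with a light touch (well under 20 N) and never ramming it onto or against the keeper, then throw the red lever over centre until it snaps flat. Let go of everything, keep the blank where it lies between the jaws, and leave the other things on the bench alone.

Things in the scene. Friction and masses are not known exactly. Their poses are not given: they have to be found in the camera images.
- press: Carver's clamping board, 20 mm thick, screwed to the bench. Origin on the table under the lever's hinge; +x runs from lever to keeper, +y across to the blank, z up (mm below). Board spans x -120..205, y -48..155. Latch lane at y 0: lever, wire loop, keeper. Jaws at y 50..150, to z 48. Beside the keeper (|y| 16..50) the board is bare from x 20 to 150.
- lever_hinge (a point): Lever's hinge axis (along press y) at press x 0, z 40. The loop's pivot rides on the lever 20 mm from it: at lever angle t it is at press x = -20 cos(t-0.2), z = 40 + 20 sin(t-0.2).
- keeper_zone (a point): Fixed point at press x 119, z 43, mid of the stretch (x 110.5..127) where the keeper's lip edge may stand; the keeper itself is not measured. Keeper: steel block 28 wide; from the lever side: flat shoulder 30 long (z 43), an undercut lip dipping 1.5 at its edge, a groove 8 wide (floor z 31.5), an end post to z 62. A bar stands at z 46 on the shoulder, 34 in the groove.
- jaw_lane (a point): Fixed point at press x 90, y 100, z 35: the blank-side face of the sliding jaw when it bears on the blank. The jaw carries the keeper and starts anywhere 4 to 20 mm further out along press x. It slides stiffly (35 N of friction), has an end stop 24 mm out, and is to be drawn in by the latch.
- bail: End of the sprung wire loop, at the centre of its steel cross bar (5 thick, 40 along y). x along the loop, outward. A yellow cheek at each bar end, 26 long (x), 14 high, outer faces 50 apart: pinch these across; they can turn in the fingers. 120 mm from the pivot on the lever. Swings freely; starts on the keeper's shoulder. Pulling it out lifts the lever (3 to 9 N). Spring 12 N/mm, 14 mm.
- lever (a joint): Lever angle (rad): 0 flat on its stop, pointing to press -x, snapped shut; grows as it lifts; 1.57 upright; 2.6 fully back, over the keeper. Stays where left. Steel bar 92 long from the hinge, 22 wide, 8 thick, outer half capped red (cap face 6 from mid-line). Hooked, throwing it takes up to some 12 N at 70 mm from the hinge; dead centre near 0.26, below which it snaps down by itself.
- blank: Loose wooden blank 100 (press x) x 90 x 22 mm lying on the board between the jaws; origin under its middle, at press x 40, y 100 once clamped.
- deer: carved wooden deer with antlers, 115 tall, 100 long, standing; origin under its middle
- gouge: carving gouge, 200 long, wooden handle, lying
- mallet: wooden mallet, 240 long, lying
- oil_tin: green tin, 56 across, 85 tall, standing
- sanding_block: cork sanding block 80 x 50 x 34, lying
- rosette: turned wooden rosette, 60 across, 20 tall, lying
- pot: terracotta pot, 72 across, 85 tall, standing
There are look-alikes about, which are no part of the job. What is shaped like the blank but blue or white is not meant.

How it is judged:
By the outcome, as a careful person would: the job done as asked, in the order asked, and still so for the second after the job is handed in, with the robot touching nothing.
It also fails if it takes over 48 s, if anything falls off the work surface, if the arm or the gripper's body presses on something with over 40 N, if the wrist force passes 120 N, or if a joint passes its speed limit or range.

ROBOT

A 6-joint arm with a two-finger parallel gripper is mounted at the origin on the work surface. World frame = base frame: x ahead of the robot, y to its left, z up, the work surface at z = 0. Lengths are in mm, angles in rad, forces in N, time in s.
With the tool pointing down it reaches from about 350 to 875 mm from the base axis. Payload 4.2 kg.
Tool frame: the origin (TCP) lies between the finger pads; the fingertips stand 25 mm ahead of it and the grasp point (between the pads) lies 6 mm ahead of it; z points along the fingers, y is the line along which they close (so a half turn about z gives the same grasp; the last joint's range is limited). The gripper opens to 85 mm and grips with 20 to 120 N. Pads are 22 mm wide; open, the fingers measure 114 mm over their backs; the gripper's body (76 mm by 85 mm) begins 54 mm behind the grasp point. The pads swing forward as they close: fully open they stand 13 mm farther back than shut.
Start: joints at [1.497, 0.385, 0.008, 0, -1.194, -0.259], TCP at [204.149, 590.697, 256.312] pointing down, gripper open.
Joint ranges: [-3.14, 3.14], [-1.21, 2.06], [-1.07, 1.41], [-3.16, 2.05], [-2.99, -0.16], [-3.1, 3.1]. Speed limits (rad/s): [2.79, 2.79, 3.14, 3.14, 3.14, 3.14].

INTERFACE

Orientations are given as a unit quaternion [x, y, z, w].
In Python, from bench import arm gives the robot as it stands.
- The arm moves only by the shell command python3 -m pendant 'ROWS'. ROWS is JSON, a list of rows, each a list of 7 numbers: the shift along the tool's x, y, z in m, then the turn, a rotation vector about the tool's x, y, z in degrees, then the finger opening in m, from 0 to 0.0854. In form: [[x, y, z, wx, wy, wz, fingers], ...]. A call has 1 to 12 rows; each row shifts and turns the commanded pose from where the row before left it, along the tool's axes as they then stand; what a row does not reach is not made up. A row lasts 1/10 s, in which the tool goes at most 50 mm and 8.59 degrees, less where a joint would pass 70% of its speed; a pose out of reach is approached as far as the arm can. A call is refused whole if a number of a shift passes 0.05 or a number of a turn 8.59, either way. A call with a gripper value outside its range is refused whole. The fingers move at their own pace and stop on an object; the grip force is fixed at half the most. Time passes only in rows, so rows that do not move let the fingers close. It gives the time, the measured TCP pose, the force, the opening and the grip force at its end, in the units of the state.
- arm.read_state(): the state, without advancing time (a new reading comes with each control period).
- arm.get_image(name): name is "scene" or "top" or "wrist"; returns a dict with "image" (400x640x3 uint8, red, green, blue), "fx", "fy", "cx", "cy" (pixels), "xyz" and "rotation" of the camera in the world. Camera axes: x right, y down, z forward; pixel columns grow to the right and rows downward; lengths in mm; the calibration is good to about 2 mm. A picture is of the moment at which its call begins. There is no depth.
- arm.job_done(): hands the job in; it is judged then, once.
The state is a dict: "clock": time; "joints": joint angles; "joint_vel": joint speeds; "joint_efforts": joint torques, N m; "position": TCP position; "ee_rot": TCP orientation; "contact_force": force on the tool from outside, world axes, zero at the start; "wrist_torque": the same for the moment, N m; "gripper_width": finger opening in mm; "grasp_force": force on a finger pad.
Only numpy, scipy, OpenCV 4.12 (cv2) and the standard library are available. Lean on these libraries where they do the work, as an engineer would, in place of code of your own. Each camera call takes 0.05 s, during which the arm holds its last target. There are 200 camera calls.

## Working session

There is one attempt and no reset: what is moved stays moved. The work goes in short steps, Python scripts to look and compute and a shell command to move; the robot and the scene stay as the last step left them, time stands still between calls to the robot, and variables do not carry over. Pictures are saved under pics/ and viewed, at most 10 in all, crops included, and the job is handed in when it is done.

```bash
ls; mkdir -p pics; python3 - <<'E'
from bench import arm
import cv2,json
import numpy as np
for n in ("scene","top","wrist"):
    d=arm.get_image(n); cv2.imwrite(f"pics/{n}0.png",d["image"][:,:,::-1]); np.save(f"pics/{n}0.npy",d,allow_pickle=True)
    print(n,[round(d[k],1) for k in("fx","fy","cx","cy")],np.round(d["xyz"],1),np.round(d["rotation"],3).tolist())
s=arm.read_state();print(s)
E
```

```text
pics
scene [399.2, 399.2, 319.9, 204.9] [1407.5  181.3  937.6] [0.562, 0.732, -0.304, -0.239]
top [479.8, 479.8, 312.1, 199.9] [ 493.1  -45.1 1424.7] [0.717, -0.697, 0.011, -0.016]
wrist [353.2, 353.2, 325.3, 204.4] [269.8 567.1 372.2] [-0.574, 0.807, 0.113, -0.081]
{'clock': 0.15, 'joints': array([ 1.49659543e+00,  3.85365633e-01,  6.93306006e-03, -3.35646698e-04,
       -1.19400388e+00, -2.58613645e-01]), 'joint_vel': array([-7.75792402e-04, -2.17813339e-03,  4.96102095e-03,  1.03931224e-03,
       -9.10216934e-06, -6.79444482e-04]), 'joint_efforts': array([-5.60516746e-04, -3.92677474e+01,  1.88582790e+01,  4.18863326e+00,
       -3.40973747e-03, -2.50756877e-06]), 'position': array([204.03926965, 590.33154993, 255.48128434]), 'ee_rot': array([ 9.86175636e-01, -1.65701292e-01, -7.98292702e-05,  8.30942026e-04]), 'contact_force': array([ 0.24942771, -0.10341051,  0.2906786 ]), 'wrist_torque': array([ 0.02155954, -0.00030494, -0.01321378]), 'grasp_force': 0.0, 'gripper_width': 85.18982086010355}
```

View pics/top0.png

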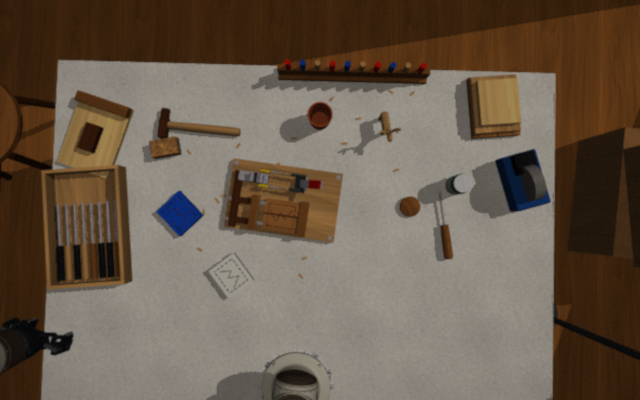

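View pics/scene0.png

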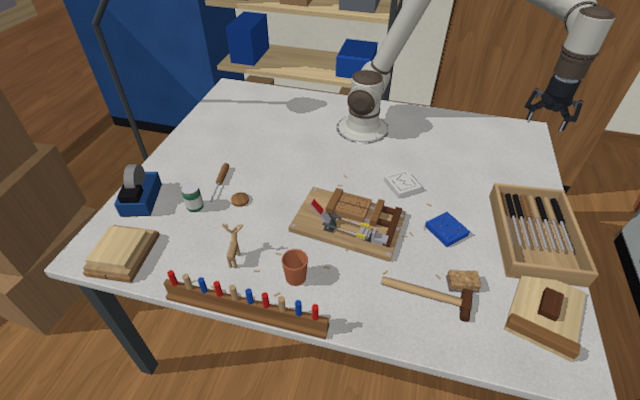

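The top view shows the board at about (285,200): the red lever cap is at (315,184), the yellow cheeks at (262,179) and the keeper and jaw to the left. So press +x is roughly world +y, and press +y roughly world -x. Next I'll measure this precisely.

```bash
cat > h.py <<'E'
import numpy as np,cv2
from scipy.spatial.transform import Rotation as R
def load(n): return np.load(n,allow_pickle=True).item()
def ray(d,u,v):
    r=R.from_quat(d["rotation"]).apply([(u-d["cx"])/d["fx"],(v-d["cy"])/d["fy"],1]); return np.array(d["xyz"]),r/np.linalg.norm(r)
def onz(d,u,v,z):
    o,r=ray(d,u,v); return o+r*(z-o[2])/r[2]
def proj(d,p):
    c=R.from_quat(d["rotation"]).inv().apply(np.array(p)-d["xyz"]); return np.array([d["fx"]*c[0]/c[2]+d["cx"],d["fy"]*c[1]/c[2]+d["cy"]])
def tri(a,ua,b,ub):
    o1,r1=ray(a,*ua);o2,r2=ray(b,*ub)
    A=np.array([r1,-r2]).T; t=np.linalg.lstsq(A,o2-o1,rcond=None)[0]
    return (o1+r1*t[0]+o2+r2*t[1])/2, np.linalg.norm(o1+r1*t[0]-o2-r2*t[1])
E
python3 - <<'E'
from h import *
a=load("pics/top0.npy")["image"][150:250,215:355,::-1]; b=load("pics/scene0.npy")["image"][175:275,280:420,::-1]
im=np.vstack([cv2.resize(x,None,fx=3,fy=3,interpolation=cv2.INTER_CUBIC) for x in(a,)])
im2=cv2.resize(b,None,fx=3,fy=3,interpolation=cv2.INTER_CUBIC)
cv2.imwrite("pics/c0.png",cv2.convertScaleAbs(np.vstack([im,im2]),alpha=1.5))
E
```

```text
(no output)
```

View pics/c0.png

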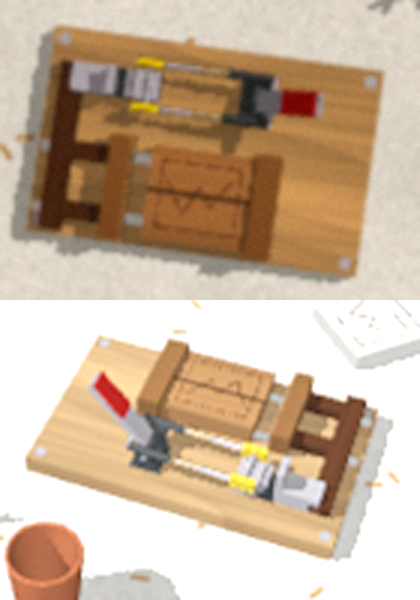

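```bash
python3 - <<'E'
from h import *
d=load("pics/top0.npy"); s=load("pics/scene0.npy")
P=np.array([[205,-48],[-120,-48],[-120,155],[205,155.]])
C=np.array([[55,27],[383,70],[355,275],[25,228]])/3+[215,150]
W=np.array([onz(d,*c,20)[:2] for c in C])
Pc=P-P.mean(0);Wc=W-W.mean(0)
th=np.arctan2((Pc[:,0]*Wc[:,1]-Pc[:,1]*Wc[:,0]).sum(),(Pc*Wc).sum())
Rm=np.array([[np.cos(th),-np.sin(th)],[np.sin(th),np.cos(th)]]);t=W.mean(0)-Rm@P.mean(0)
print("yaw",th,np.degrees(th),"org",t);print((W-(P@Rm.T+t)).round(1))
f=lambda x,y,z:np.r_[Rm@[x,y]+t,z]
np.savez("press.npz",th=th,t=t)
# scene corners check: scene crop lower
for p in P: print(p,proj(s,f(*p,20)).round(1))
# cheeks in scene/top
for uv in [(150,62),(145,107)]: w=onz(d,215+uv[0]/3,150+uv[1]/3,53); print("cheek",w.round(1),(Rm.T@(w[:2]-t)).round(1))
tc,e=tri(d,(215+320/3,150+103/3),s,(280+100/3,175+(380-300)/3)); print("lever tip",tc.round(1),e,(Rm.T@(tc[:2]-t)).round(1))
for n,p in (("hinge",(0,0,40)),("keep",(119,0,43)),("mid",(60,20,0))): print(n,f(*p))
E
```

```text
yaw 1.4629532085237849 83.82104447353512 org [592.16797109   2.3829042 ]
[[-2.3 -0.4]
 [-0.4  0.2]
 [ 0.7  0.2]
 [ 1.9  0.1]]
[205. -48.] [389.5 257.9]
[-120.  -48.] [286.9 227.5]
[-120.  155.] [311.3 186.7]
[205. 155.] [404.6 211.3]
cheek [624.8 102.8  53. ] [103.3 -21.6]
cheek [581.5 106.1  53. ] [102.   21.7]
lever tip [584.8 -54.6 109.4] 11.653048409742446 [-57.4   1.2]
hinge [592.16797109   2.3829042   40.        ]
keep [604.97644106 120.69158138  43.        ]
mid [578.74221189  64.1870221    0.        ]
```

```bash
python3 -m pendant '[[0,0,0,0,0,8.5,0.085],[0,0,0,0,0,8.5,0.085],[0,0,0,0,0,8.5,0.085],[0,0,0,0,0,8.5,0.085],[0,0,0,0,0,8.5,0.085],[0,0,0,0,0,8.5,0.085],[0,0,0,0,0,8.5,0.085],[0,0,0,0,0,8.5,0.085],[0,0,0,0,0,8.5,0.085],[0,0,0,0,0,0.7,0.085]]'
python3 -m pendant '[[0.034,-0.0345,0,0,0,0,0.085],[0.034,-0.0345,0,0,0,0,0.085],[0.034,-0.0345,0,0,0,0,0.085],[0.034,-0.0345,0,0,0,0,0.085],[0.034,-0.0345,0,0,0,0,0.085],[0.034,-0.0345,0,0,0,0,0.085],[0.034,-0.0345,0,0,0,0,0.085],[0.034,-0.0345,0,0,0,0,0.085],[0.034,-0.0345,0,0,0,0,0.085],[0.034,-0.0345,0,0,0,0,0.085],[0.034,-0.0345,0,0,0,0,0.085],[0.034,-0.0345,0,0,0,0,0.085]]'
python3 -m pendant '[[0.034,-0.0345,0,0,0,0,0.085],[0,0,0.03,0,0,0,0.085],[0,0,0.025,0,0,0,0.085],[0,0,0,0,0,0,0.085],[0,0,0,0,0,0,0.085]]'
python3 - <<'E'
from h import *
from bench import arm
d=arm.get_image("wrist");np.save("pics/w1.npy",d,allow_pickle=True)
cv2.imwrite("pics/w1.png",d["image"][:,:,::-1])
q=np.load("press.npz");th=q["th"];t=q["t"]
s=arm.read_state();p=s["position"];c,n=np.cos(th),np.sin(th)
print(s["clock"],p,np.array([[c,n],[-n,c]])@(p[:2]-t),R.from_quat(s["ee_rot"]).as_matrix().round(3).tolist(),s["joints"])
E
```

```text
clock: 1.15
position: [204.1, 590.5, 255.9]
ee_rot: [-0.667, 0.745, -0.0, -0.0]
contact_force: [0.1, -0.3, -0.2]
gripper_width: 85.1
grasp_force: 0.0
clock: 2.35
position: [572.1, 138.2, 256.3]
ee_rot: [-0.669, 0.744, 0.0, 0.0]
contact_force: [0.5, -0.4, 0.4]
gripper_width: 84.9
grasp_force: 0.0
clock: 2.85
position: [602.0, 102.3, 201.6]
ee_rot: [-0.668, 0.744, -0.0, -0.0]
contact_force: [0.7, 0.8, -0.3]
gripper_width: 85.0
grasp_force: 0.0
2.9 [602.43695274 102.76384327 202.66487989] [100.90307613   0.59509755] [[-0.107, -0.994, 0.002], [-0.994, 0.107, 0.0], [-0.0, -0.002, -1.0]] [ 4.33890069e-01  4.01508520e-01 -1.06942760e-01  9.46707586e-04
 -1.06039089e+00 -5.41628898e-01]
```

View pics/w1.png

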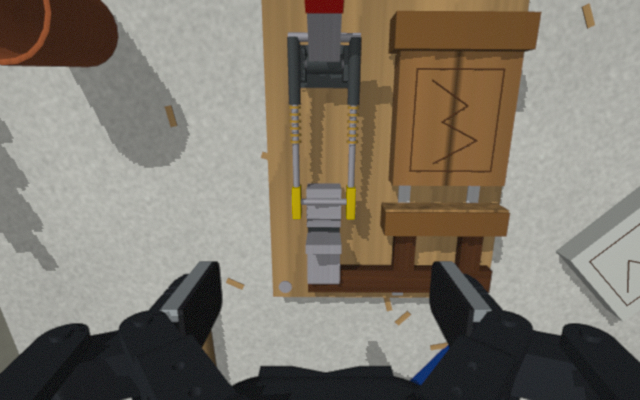

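The wrist view shows the bar at row 201 and the cheeks at columns 296 and 351. The keeper's shoulder starts at row 185 and the lip and groove are near rows 220-235. I'll zoom in there.

```bash
python3 - <<'E'
from h import *
d=load("pics/w1.npy")
im=d["image"][170:295,270:370,::-1]
cv2.imwrite("pics/c1.png",cv2.convertScaleAbs(cv2.resize(im,None,fx=4.8,fy=4.8,interpolation=cv2.INTER_CUBIC),alpha=1.2))
print(d["image"][180:290,324].astype(int).sum(1).tolist())
q=np.load("press.npz");th=float(q["th"]);t=q["t"];c,n=np.cos(th),np.sin(th)
pr=lambda w:(np.array([[c,n],[-n,c]])@(w[:2]-t)).round(1)
m=cv2.inRange(cv2.cvtColor(d["image"],cv2.COLOR_RGB2HSV),(22,150,120),(35,255,255))
_,_,st,ce=cv2.connectedComponentsWithStats(m)
for S,C in zip(st,ce):
    if 60<S[4]<5000: print(S,C.round(1),"press z51",pr(onz(d,*C,51)))
print("cam",pr(np.array(d["xyz"])),d["xyz"])
for v in range(184,290,4): print(v,pr(onz(d,324,v,43)),pr(onz(d,324,v,62)))
E
```

```text
[352, 349, 346, 324, 309, 307, 309, 303, 331, 391, 418, 430, 429, 428, 430, 428, 427, 412, 372, 390, 434, 458, 437, 365, 301, 302, 305, 343, 408, 421, 419, 420, 422, 418, 416, 420, 425, 417, 379, 302, 340, 365, 379, 390, 387, 387, 346, 216, 144, 131, 146, 208, 291, 304, 299, 301, 308, 297, 297, 304, 299, 301, 314, 302, 333, 390, 421, 422, 421, 423, 425, 427, 424, 402, 329, 299, 301, 306, 299, 304, 304, 311, 304, 306, 309, 339, 408, 418, 419, 418, 425, 420, 421, 423, 422, 422, 422, 420, 424, 418, 425, 424, 406, 329, 191, 110, 140, 138, 132, 134]
[346 185  10  35 311] [350.3 202.6] press z51 [105.   20.9]
[291 186  10  34 301] [295.6 202.9] press z51 [105.2 -22.2]
cam [30.3  0.9] [594.50668852  32.58032079 318.53114496]
184 [91.8  0.2] [87.6  0.2]
188 [95.1  0.1] [90.6  0.2]
192 [98.4  0.1] [93.7  0.2]
196 [1.017e+02 1.000e-01] [96.8  0.2]
200 [1.05e+02 1.00e-01] [99.9  0.2]
204 [1.084e+02 1.000e-01] [103.    0.2]
208 [1.118e+02 1.000e-01] [106.2   0.2]
212 [1.152e+02 1.000e-01] [109.3   0.2]
216 [1.186e+02 1.000e-01] [112.5   0.2]
220 [1.221e+02 1.000e-01] [115.7   0.2]
224 [1.255e+02 1.000e-01] [119.    0.2]
228 [1.29e+02 1.00e-01] [122.2   0.2]
232 [1.326e+02 1.000e-01] [125.5   0.2]
236 [1.361e+02 1.000e-01] [128.8   0.2]
240 [1.397e+02 1.000e-01] [132.1   0.2]
244 [1.432e+02 1.000e-01] [135.5   0.2]
248 [1.469e+02 1.000e-01] [138.8   0.2]
252 [1.505e+02 1.000e-01] [142.2   0.2]
256 [1.542e+02 1.000e-01] [145.6   0.2]
260 [1.578e+02 1.000e-01] [149.    0.2]
264 [1.616e+02 1.000e-01] [152.5   0.2]
268 [1.653e+02 1.000e-01] [156.    0.2]
272 [1.69e+02 1.00e-01] [159.5   0.2]
276 [1.728e+02 1.000e-01] [163.    0.2]
280 [1.766e+02 1.000e-01] [166.6   0.2]
284 [1.805e+02 1.000e-01] [170.1   0.2]
288 [1.844e+02 1.000e-01] [173.7   0.2]
```

View pics/c1.png

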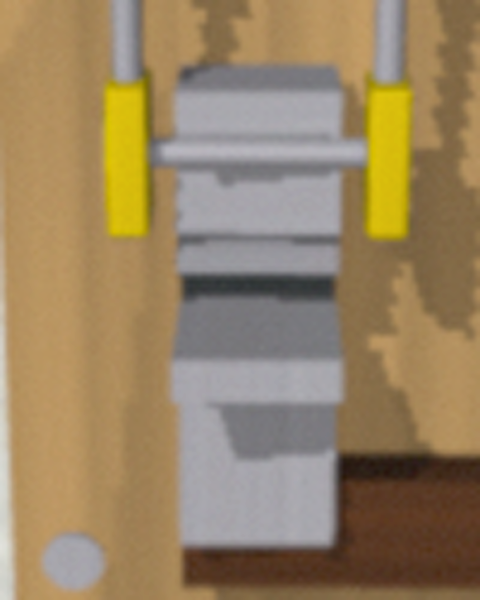

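The lip edge is about 22.8 mm beyond the bar, and the post face (L+8) about 30.7 mm, so the two agree. The groove centre is about 26.8 mm outward of the bar. Next I descend to grasp the cheeks.

```bash
python3 -m pendant '[[-0.0045,-0.0012,0.03,0,0,0,0.060],[0,0,0.03,0,0,0,0.060],[0,0,0.025,0,0,0,0.060],[0,0,0.02,0,0,0,0.060],[0,0,0,0,0,0,0.060]]'
python3 -m pendant '[[0,0,0.012,0,0,0,0.060],[0,0,0.012,0,0,0,0.060],[0,0,0.012,0,0,0,0.060],[0,0,0,0,0,0,0.060],[0,0,0,0,0,0,0.060]]'
python3 - <<'E'
from h import *
from bench import arm
d=arm.get_image("wrist");np.save("pics/w2.npy",d,allow_pickle=True)
cv2.imwrite("pics/w2.png",d["image"][:,:,::-1])
E
```

```text
clock: 3.4
position: [602.5, 107.0, 95.2]
ee_rot: [-0.668, 0.744, 0.001, -0.001]
contact_force: [-1.0, 0.4, -0.0]
gripper_width: 60.3
grasp_force: 0.0
clock: 3.9
position: [603.5, 106.7, 60.1]
ee_rot: [-0.668, 0.745, -0.0, -0.0]
contact_force: [0.7, -0.1, 0.2]
gripper_width: 59.7
grasp_force: 0.0
```

View pics/w2.png

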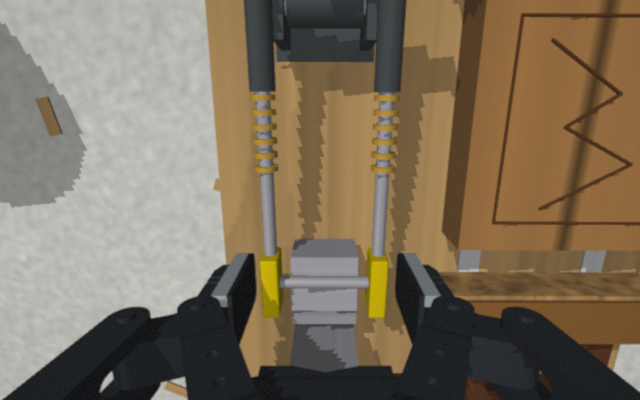

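The pads at columns ~245 and 402 flank the cheeks (262-282 and 369-387) symmetrically, with the bar at row 282. Closing.

```bash
python3 -m pendant '[[0,0,0,0,0,0,0.045],[0,0,0,0,0,0,0.045],[0,0,0,0,0,0,0.045],[0,0,0,0,0,0,0.045]]'
```

```text
clock: 4.35
position: [604.0, 106.9, 61.2]
ee_rot: [-0.667, 0.745, -0.0, 0.001]
contact_force: [-0.8, -0.2, 5.1]
gripper_width: 48.8
grasp_force: 62.1
```

```bash
python3 -m pendant '[[0,0,-0.005,0,0,0,0.045],[0,0,0,0,0,0,0.045],[-0.003,0,0,0,0,0,0.045],[-0.003,0,0,0,0,0,0.045],[0,0,0,0,0,0,0.045]]'
python3 -m pendant '[[-0.003,0,0,0,0,0,0.045],[-0.003,0,0,0,0,0,0.045],[-0.003,0,0,0,0,0,0.045],[-0.003,0,0,0,0,0,0.045],[-0.002,0,0,0,0,0,0.045],[0,0,0,0,0,0,0.045],[0,0,0,0,0,0,0.045]]'
python3 - <<'E'
from h import *
from bench import arm
d=arm.get_image("wrist");np.save("pics/w3.npy",d,allow_pickle=True)
cv2.imwrite("pics/w3.png",d["image"][:,:,::-1])
E
```

```text
clock: 4.85
position: [604.2, 111.9, 65.4]
ee_rot: [-0.668, 0.744, -0.001, -0.001]
contact_force: [2.4, -3.5, -0.3]
gripper_width: 48.6
grasp_force: 63.5
clock: 5.55
position: [606.1, 127.3, 65.8]
ee_rot: [-0.668, 0.744, -0.0, 0.001]
contact_force: [1.8, 0.2, 4.5]
gripper_width: 48.5
grasp_force: 64.1
```

View pics/w3.png

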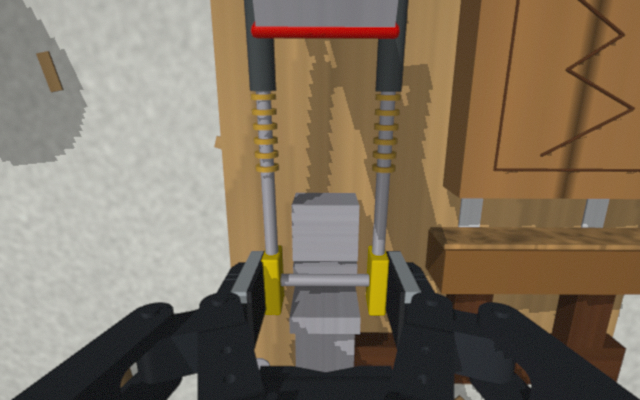

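The bar has been drawn out and sits at row 280, with the lip just before it at ~262-275 and the post beyond at ~315-330. I'll refine the remaining distance from a pixel profile.

```bash
python3 - <<'E'
from h import *
d=load("pics/w3.npy")
q=np.load("press.npz");th=float(q["th"]);t=q["t"];c,n=np.cos(th),np.sin(th)
pr=lambda w:(np.array([[c,n],[-n,c]])@(w[:2]-t)).round(1)[0]
for v in range(192,366,2): print(v,d["image"][v,[305,345]].astype(int).sum(1),pr(onz(d,325,v,41.5)),pr(onz(d,325,v,51)),pr(onz(d,325,v,62)))
print(d["xyz"])
cv2.imwrite("pics/c3.png",cv2.resize(d["image"][185:375,280:370,::-1],None,fx=3,fy=3,interpolation=cv2.INTER_CUBIC))
E
```

```text
192 [333 383] 90.5 88.1 85.4
194 [219 338] 91.3 88.9 86.1
196 [214 332] 92.2 89.7 86.8
198 [214 334] 93.0 90.5 87.5
200 [229 336] 93.9 91.3 88.3
202 [315 331] 94.7 92.1 89.0
204 [353 351] 95.6 92.9 89.7
206 [457 458] 96.5 93.7 90.5
208 [467 471] 97.3 94.5 91.2
210 [462 463] 98.2 95.3 92.0
212 [458 459] 99.1 96.1 92.7
214 [461 461] 100.0 97.0 93.5
216 [466 467] 100.8 97.8 94.2
218 [472 474] 101.7 98.6 95.0
220 [462 473] 102.6 99.4 95.7
222 [455 460] 103.5 100.3 96.5
224 [447 446] 104.4 101.1 97.3
226 [452 460] 105.3 101.9 98.0
228 [455 461] 106.2 102.8 98.8
230 [458 461] 107.1 103.6 99.6
232 [461 463] 108.0 104.4 100.3
234 [455 453] 108.9 105.3 101.1
236 [454 451] 109.8 106.1 101.9
238 [454 462] 110.7 107.0 102.7
240 [457 462] 111.6 107.8 103.5
242 [458 457] 112.6 108.7 104.2
244 [455 455] 113.5 109.6 105.0
246 [460 453] 114.4 110.4 105.8
248 [457 459] 115.3 111.3 106.6
250 [454 455] 116.3 112.2 107.4
252 [456 454] 117.2 113.0 108.2
254 [460 464] 118.1 113.9 109.0
256 [464 466] 119.1 114.8 109.8
258 [455 462] 120.0 115.7 110.6
260 [419 423] 121.0 116.5 111.4
262 [280 249] 121.9 117.4 
[... 978 characters left out ...]
] 153.1 146.5 138.9
326 [439 463] 154.1 147.5 139.8
328 [365 458] 155.2 148.5 140.7
330 [334 466] 156.3 149.5 141.6
332 [330 462] 157.4 150.5 142.5
334 [334 368] 158.4 151.5 143.5
336 [334 333] 159.5 152.5 144.4
338 [333 335] 160.6 153.5 145.3
340 [336 377] 161.7 154.5 146.2
342 [336 462] 162.8 155.6 147.2
344 [332 459] 163.9 156.6 148.1
346 [333 460] 165.0 157.6 149.1
348 [328 458] 166.1 158.6 150.0
350 [334 440] 167.2 159.7 151.0
352 [334 343] 168.3 160.7 151.9
354 [335 337] 169.4 161.8 152.9
356 [331 337] 170.6 162.8 153.8
358 [336 335] 171.7 163.9 154.8
360 [333 337] 172.8 164.9 155.8
362 [335 339] 174.0 166.0 156.7
364 [340 337] 175.1 167.0 157.7
[598.34570389  57.33452855 182.69734189]
```

View pics/c3.png

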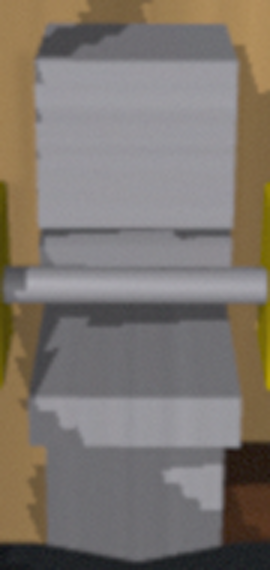

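```bash
python3 -m pendant '[[-0.002,0,0,0,0,0,0.045],[-0.002,0,0,0,0,0,0.045],[-0.0022,0,0,0,0,0,0.045],[0,0,0,0,0,0,0.045],[0,0,0,0,0,0,0.045]]'
python3 -m pendant '[[0,0,0.002,0,0,0,0.045],[0,0,0.002,0,0,0,0.045],[0,0,0.001,0,0,0,0.045],[0,0,0,0,0,0,0.045]]'
```

```text
clock: 6.1
position: [606.7, 133.5, 65.1]
ee_rot: [-0.667, 0.745, 0.0, 0.001]
contact_force: [3.5, 1.4, 1.3]
gripper_width: 48.3
grasp_force: 63.7
clock: 6.5
position: [606.6, 133.4, 60.4]
ee_rot: [-0.667, 0.745, -0.0, 0.001]
contact_force: [1.5, 5.1, 3.2]
gripper_width: 48.6
grasp_force: 64.0
```

```bash
python3 -m pendant '[[0,0,0.001,0,0,0,0.045],[0,0,0,0,0,0,0.045]]'; python3 -m pendant '[[0,0,0.001,0,0,0,0.045],[0,0,0,0,0,0,0.045]]'; python3 -m pendant '[[0,0,0,0,0,0,0.045],[0,0,0,0,0,0,0.045]]'
```

```text
clock: 6.7
position: [606.6, 133.3, 59.5]
ee_rot: [-0.667, 0.745, -0.0, 0.001]
contact_force: [3.4, 3.8, 4.8]
gripper_width: 48.3
grasp_force: 64.1
clock: 6.9
position: [606.6, 133.2, 58.4]
ee_rot: [-0.667, 0.745, -0.0, 0.001]
contact_force: [2.1, 4.1, 4.6]
gripper_width: 48.7
grasp_force: 64.0
clock: 7.1
position: [606.6, 133.2, 58.4]
ee_rot: [-0.667, 0.745, -0.0, 0.001]
contact_force: [2.6, 4.9, 4.1]
gripper_width: 48.6
grasp_force: 64.0
```

```bash
python3 -m pendant '[[0,0,0.001,0,0,0,0.045],[0,0,0,0,0,0,0.045]]'; python3 -m pendant '[[0,0,0.001,0,0,0,0.045],[0,0,0,0,0,0,0.045]]'; python3 -m pendant '[[0,0,0.001,0,0,0,0.045],[0,0,0,0,0,0,0.045]]'
```

```text
clock: 7.3
position: [606.6, 133.1, 57.6]
ee_rot: [-0.667, 0.745, -0.0, 0.0]
contact_force: [2.1, 4.7, 5.0]
gripper_width: 48.5
grasp_force: 64.2
clock: 7.5
position: [606.6, 133.1, 56.4]
ee_rot: [-0.668, 0.745, -0.0, 0.0]
contact_force: [3.3, 4.8, 3.6]
gripper_width: 48.5
grasp_force: 64.1
clock: 7.7
position: [606.6, 133.1, 55.3]
ee_rot: [-0.668, 0.745, -0.0, 0.001]
contact_force: [3.9, 4.3, 3.5]
gripper_width: 48.7
grasp_force: 64.0
```

```bash
python3 -m pendant '[[0,0,0.001,0,0,0,0.045],[0,0,0.001,0,0,0,0.045],[0,0,0.001,0,0,0,0.045],[0,0,0,0,0,0,0.045]]'; python3 -m pendant '[[0,0,0.001,0,0,0,0.045],[0,0,0.001,0,0,0,0.045],[0,0,0,0,0,0,0.045]]';python3 -m pendant '[[0,0,0.001,0,0,0,0.045],[0,0,0,0,0,0,0.045]]'
python3 - <<'E'
from h import *
from bench import arm
d=arm.get_image("wrist");np.save("pics/w4.npy",d,allow_pickle=True)
s=arm.get_image("scene")["image"][195:260,320:410,::-1]
a=cv2.resize(d["image"][160:380,220:430,::-1],None,fx=2,fy=2,interpolation=cv2.INTER_CUBIC)
s=cv2.resize(s,(360,260),interpolation=cv2.INTER_CUBIC); s=cv2.copyMakeBorder(s,0,180,0,0,cv2.BORDER_CONSTANT)
cv2.imwrite("pics/c4.png",np.hstack([a,s]))
E
```

```text
clock: 8.1
position: [606.4, 132.9, 52.1]
ee_rot: [-0.667, 0.745, -0.0, 0.0]
contact_force: [3.8, 3.2, 3.3]
gripper_width: 48.2
grasp_force: 64.0
clock: 8.4
position: [606.4, 132.7, 50.1]
ee_rot: [-0.667, 0.745, -0.0, 0.0]
contact_force: [4.5, 3.0, 3.9]
gripper_width: 48.5
grasp_force: 64.1
clock: 8.6
position: [606.4, 132.6, 49.5]
ee_rot: [-0.667, 0.745, -0.0, -0.0]
contact_force: [3.1, 2.7, 4.8]
gripper_width: 48.5
grasp_force: 64.3
```

View pics/c4.png

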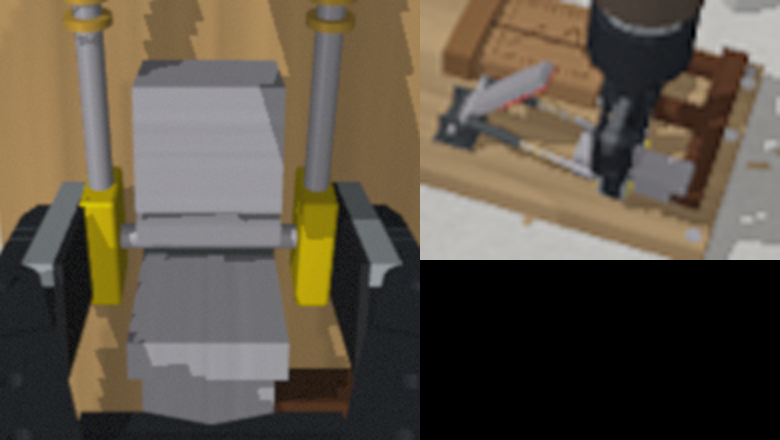

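The bar is now down in the groove: the lip strip overlaps it at crop row ~225, and both cheeks straddle the keeper. I'll seat it gently, release and retreat.

```bash
python3 -m pendant '[[0,0,0.001,0,0,0,0.045],[0.001,0,0,0,0,0,0.045],[0,0,0,0,0,0,0.045]]'; python3 -m pendant '[[0,0,0,0,0,0,0.058],[0,0,0,0,0,0,0.060],[0,0,0,0,0,0,0.060],[0,0,0,0,0,0,0.060]]'; python3 -m pendant '[[0,0,-0.01,0,0,0,0.060],[0,0,-0.025,0,0,0,0.060],[0,0,-0.04,0,0,0,0.060],[0,0,-0.04,0,0,0,0.060],[0,0,-0.04,0,0,0,0.060],[0,0,0,0,0,0,0.060]]'
python3 - <<'E'
from h import *
from bench import arm
d=arm.get_image("wrist");np.save("pics/w5.npy",d,allow_pickle=True)
s=arm.get_image("scene")["image"][185:265,290:410,::-1]
a=d["image"][0:400,180:480,::-1]
s=cv2.resize(s,None,fx=3.5,fy=3.5,interpolation=cv2.INTER_CUBIC); s=cv2.copyMakeBorder(s,0,120,0,0,cv2.BORDER_CONSTANT)
cv2.imwrite("pics/c5.png",np.hstack([a,s]))
E
```

```text
clock: 9.0
position: [606.5, 132.6, 49.4]
ee_rot: [-0.667, 0.745, 0.0, 0.001]
contact_force: [0.7, 5.2, 9.1]
gripper_width: 48.6
grasp_force: 64.7
clock: 9.4
position: [604.9, 130.9, 47.2]
ee_rot: [-0.667, 0.745, 0.001, -0.002]
contact_force: [0.1, 0.9, -0.3]
gripper_width: 60.0
grasp_force: 0.0
clock: 10.0
position: [609.3, 132.6, 211.3]
ee_rot: [-0.668, 0.744, -0.003, 0.006]
contact_force: [0.1, 0.5, -0.4]
gripper_width: 59.9
grasp_force: 0.0
```

View pics/c5.png

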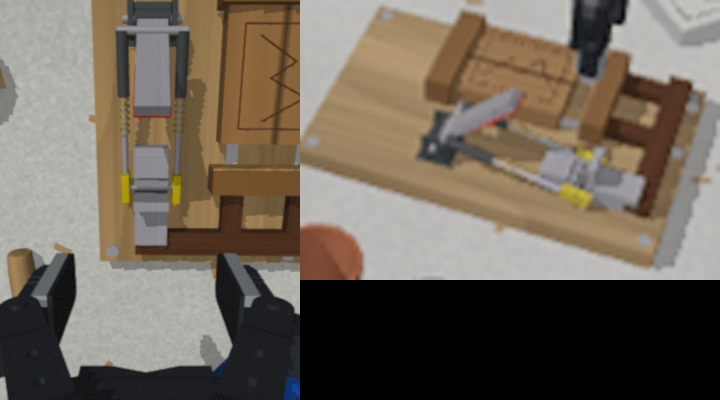

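The loop is hooked: the bar lies in the groove behind the lip with the cheeks hanging either side, and the lever leans back at ~2.4 rad with its tip over the shoulder. Next I close the fingers and work out where to start the push.

```bash
python3 -m pendant '[[0,0,0,0,0,0,0.0],[0,0,0,0,0,0,0.0],[0,0,0,0,0,0,0.0],[0,0,0,0,0,0,0.0],[0,0,0,0,0,0,0.0],[0,0,0,0,0,0,0.0]]'
cat > st.py <<'E'
from h import *
from bench import arm
q=np.load("press.npz");th=float(q["th"]);t=q["t"];c,n=np.cos(th),np.sin(th)
PR=np.array([[c,n],[-n,c]])
def pr(w): return np.r_[PR@(np.asarray(w)[:2]-t),w[2]].round(1)
def red(d):
    h=cv2.cvtColor(d["image"],cv2.COLOR_RGB2HSV)
    return cv2.inRange(h,(0,180,90),(6,255,255))|cv2.inRange(h,(174,180,90),(180,255,255))
E
python3 - <<'E'
from st import *
s=arm.read_state();print(pr(s["position"]),R.from_quat(s["ee_rot"]).as_matrix().round(3).tolist(),s["gripper_width"])
from scipy.optimize import brentq
for bx in (129.5,131): 
  f=lambda a:np.hypot(bx+20*np.cos(a-.2),34-40-20*np.sin(a-.2))-120
  a=brentq(f,1.2,3); print("lever",bx,a,-92*np.cos(a)+6*np.sin(a),40+92*np.sin(a)+6*np.cos(a))
d=load("pics/w5.npy"); m=red(d); ys,xs=np.nonzero(m); k=(abs(xs-332)<40); print(xs[k].mean(),ys[k].max(),pr(onz(d,332,ys[k].max(),98)),pr(onz(d,332,ys[k].max(),106)))
E
```

```text
clock: 10.7
position: [606.1, 131.8, 203.1]
ee_rot: [-0.667, 0.745, 0.0, -0.0]
contact_force: [-0.5, -0.1, 0.7]
gripper_width: 0.2
grasp_force: 0.0
[1.302e+02 1.000e-01 2.031e+02] [[-0.109, -0.994, -0.0], [-0.994, 0.109, -0.0], [0.0, 0.0, -1.0]] 0.1838419581608282
lever 129.5 2.388919010790475 71.24902492748619 98.51133605449846
lever 131 2.4719647972082828 75.85701459546657 92.39955473726062
331.7857142857143 116 [69.3 -0.1 98. ] [ 6.90e+01 -1.00e-01  1.06e+02]
```

```bash
python3 -m pendant '[[0.02,0,0.03,0,0,0,0],[0.01,0,0.035,0,0,0,0],[0,0,0.027,0,0,0,0],[0,0,0,0,0,0,0]]'
python3 -m pendant '[[0.006,0,0,0,0,0,0],[0.006,0,0,0,0,0,0],[0.006,0,0,0,0,0,0],[0.005,0,-0.003,0,0,0,0],[0.005,0,-0.004,0,0,0,0],[0,0,0,0,0,0,0]]'
```

```text
clock: 11.1
position: [600.2, 100.6, 107.2]
ee_rot: [-0.667, 0.745, 0.002, -0.004]
contact_force: [-0.5, -0.0, 0.6]
gripper_width: -0.0
grasp_force: 0.0
clock: 11.7
position: [601.0, 74.6, 120.7]
ee_rot: [-0.667, 0.745, -0.001, 0.002]
contact_force: [0.1, 3.2, 3.3]
gripper_width: -0.2
grasp_force: 1.8
```

```bash
python3 -m pendant '[[0.006,0,-0.004,0,0,0,0],[0.006,0,-0.004,0,0,0,0],[0.006,0,-0.004,0,0,0,0],[0,0,0,0,0,0,0]]'
python3 -m pendant '[[0.006,0,-0.002,0,0,0,0],[0.006,0,-0.002,0,0,0,0],[0.005,0,-0.002,0,0,0,0],[0,0,0,0,0,0,0]]'
python3 -m pendant '[[0.005,0,-0.001,0,0,0,0],[0.005,0,-0.001,0,0,0,0],[0.005,0,-0.001,0,0,0,0],[0.005,0,0,0,0,0,0],[0,0,0,0,0,0,0]]'
python3 -c "
from st import *
s=arm.read_state();print(pr(s['position']))"
```

```text
clock: 12.1
position: [599.2, 58.3, 131.8]
ee_rot: [-0.667, 0.745, -0.0, 0.003]
contact_force: [-0.7, 9.3, 2.6]
gripper_width: 0.3
grasp_force: 4.9
clock: 12.5
position: [597.4, 41.6, 138.6]
ee_rot: [-0.668, 0.744, -0.0, 0.003]
contact_force: [-1.6, 10.1, 6.9]
gripper_width: 0.2
grasp_force: 4.8
clock: 13.0
position: [595.5, 21.0, 141.5]
ee_rot: [-0.668, 0.744, -0.001, 0.003]
contact_force: [-0.2, 7.0, 6.1]
gripper_width: -0.0
grasp_force: 3.7
[ 18.9  -1.3 141.5]
```

```bash
python3 -m pendant '[[0.005,0,0,0,0,0,0],[0.005,0,0.001,0,0,0,0],[0.005,0,0.001,0,0,0,0],[0.005,0,0.001,0,0,0,0],[0.005,0,0.001,0,0,0,0],[0.005,0,0.001,0,0,0,0],[0,0,0,0,0,0,0]]'
python3 -m pendant '[[0.005,0,0.002,0,0,0,0],[0.005,0,0.002,0,0,0,0],[0.004,0,0.002,0,0,0,0],[0.004,0,0.003,0,0,0,0],[0.004,0,0.003,0,0,0,0],[0.004,0,0.003,0,0,0,0],[0,0,0,0,0,0,0]]'
python3 -c "
from st import *
s=arm.read_state();print(pr(s['position']))"
```

```text
clock: 13.7
position: [592.4, -9.9, 136.3]
ee_rot: [-0.668, 0.744, -0.001, 0.002]
contact_force: [1.6, 4.8, 5.5]
gripper_width: 0.1
grasp_force: 2.9
clock: 14.4
position: [589.2, -36.8, 120.2]
ee_rot: [-0.668, 0.745, -0.001, 0.001]
contact_force: [2.5, 0.5, 4.7]
gripper_width: 0.0
grasp_force: 2.1
[-39.2  -1.2 120.2]
```

```bash
python3 -m pendant '[[0.003,0,0.003,0,0,0,0],[0.003,0,0.003,0,0,0,0],[0.003,0,0.004,0,0,0,0],[0.002,0,0.004,0,0,0,0],[0.002,0,0.004,0,0,0,0],[0.002,0,0.004,0,0,0,0],[0,0,0,0,0,0,0]]'
python3 -m pendant '[[0.002,0,0.004,0,0,0,0],[0.001,0,0.004,0,0,0,0],[0.001,0,0.004,0,0,0,0],[0,0,0,0,0,0,0]]'
python3 -c "
from st import *
s=arm.read_state();print(pr(s['position']))"
```

```text
clock: 15.1
position: [585.0, -51.6, 96.2]
ee_rot: [-0.667, 0.745, 0.001, -0.001]
contact_force: [0.5, 0.2, 1.4]
gripper_width: -0.6
grasp_force: 0.5
clock: 15.5
position: [584.4, -55.3, 83.9]
ee_rot: [-0.667, 0.745, 0.001, -0.001]
contact_force: [-0.3, 0.4, -0.3]
gripper_width: 0.1
grasp_force: 0.0
[-58.2   1.5  83.9]
```

```bash
python3 -m pendant '[[0,0,0.004,0,0,0,0],[0,0,0.004,0,0,0,0],[0,0,0,0,0,0,0]]'; python3 -m pendant '[[0,0,0.002,0,0,0,0],[0,0,0.001,0,0,0,0],[0,0,0,0,0,0,0]]';  python3 -m pendant '[[0,0,0.001,0,0,0,0],[0,0,0,0,0,0,0]]'
```

```text
clock: 15.8
position: [585.1, -55.1, 76.5]
ee_rot: [-0.667, 0.745, 0.0, -0.001]
contact_force: [-0.1, 0.6, 0.3]
gripper_width: 0.0
grasp_force: 0.0
clock: 16.1
position: [585.6, -55.1, 74.2]
ee_rot: [-0.667, 0.745, 0.0, -0.0]
contact_force: [0.3, -0.5, -0.3]
gripper_width: 0.1
grasp_force: 0.0
clock: 16.3
position: [585.6, -55.1, 73.3]
ee_rot: [-0.667, 0.745, 0.0, -0.0]
contact_force: [-0.1, 1.0, 1.1]
gripper_width: 0.2
grasp_force: 0.0
```

Now I press lightly to confirm it's on the stop, then retreat and check from the cameras numerically.

```bash
python3 -m pendant '[[0,0,0.0015,0,0,0,0],[0,0,0.001,0,0,0,0],[0,0,0,0,0,0,0]]'; python3 -m pendant '[[0,0,0.001,0,0,0,0],[0,0,0,0,0,0,0]]'; python3 -m pendant '[[0,0,-0.02,0,0,0,0],[0,0,-0.04,0,0,0,0],[-0.01,0,-0.04,0,0,0,0],[-0.02,0,-0.04,0,0,0,0],[-0.02,0,0,0,0,0,0],[-0.02,0,0,0,0,0,0],[0,0,0,0,0,0,0],[0,0,0,0,0,0,0]]'
python3 - <<'E'
from st import *
d=arm.get_image("wrist");np.save("pics/w6.npy",d,allow_pickle=True)
e=arm.get_image("top");s=arm.get_image("scene");np.save("pics/t6.npy",e,allow_pickle=True);np.save("pics/s6.npy",s,allow_pickle=True)
print(pr(d["xyz"]),pr(arm.read_state()["position"]))
for nm,im in(("w",d),("top",e),("sc",s)):
    for lab,m in(("red",red(im)),("yel",cv2.inRange(cv2.cvtColor(im["image"],cv2.COLOR_RGB2HSV),(22,150,100),(35,255,255)))):
        _,_,st_,ce=cv2.connectedComponentsWithStats(m)
        for S,C in zip(st_,ce):
            if 6<S[4]<8000:
                p=pr(onz(im,*C,46 if lab=="red" else 40))
                if abs(p[1])<60 and -130<p[0]<200: print(nm,lab,S,C.round(1),p)
print("expected cap centre scene/top:",[proj(x,np.r_[PR.T@[-69,0]+t,46]).round(1) for x in(s,e,d)])
E
```

```text
clock: 16.6
position: [585.6, -55.1, 71.1]
ee_rot: [-0.667, 0.745, -0.0, -0.0]
contact_force: [-0.2, 0.2, 3.4]
gripper_width: -0.0
grasp_force: 1.3
clock: 16.8
position: [585.7, -55.1, 71.0]
ee_rot: [-0.668, 0.745, -0.0, 0.0]
contact_force: [-2.2, 0.6, 8.3]
gripper_width: -0.1
grasp_force: 3.9
clock: 17.6
position: [593.0, 14.6, 209.4]
ee_rot: [-0.668, 0.744, 0.0, -0.0]
contact_force: [0.5, 0.1, 0.4]
gripper_width: 0.0
grasp_force: 0.0
[-58.    0.4 326.3] [ 11.4   0.4 209.4]
w red [ 310   59   31   65 2006] [324.9  90.9] [-67.2   0.5  46. ]
top red [315 182  17  10 133] [323.  186.5] [-67.8   0.4  46. ]
sc red [302 212  15   8  67] [309.2 215.3] [-65.7   2.6  46. ]
sc yel [362 226   5   3   8] [364.  226.8] [105.3  24.1  40. ]
sc yel [357 236   8   6  32] [360.7 238.4] [109.4 -24.3  40. ]
expected cap centre scene/top: [array([307.9, 215.6]), array([323.4, 186.4]), array([324.2,  88.4])]
```

```bash
python3 -m pendant '[[-0.03,0,0,0,0,0,0],[-0.03,0,0,0,0,0,0],[-0.029,0,0,0,0,0,0],[0,0,0,0,0,0,0],[0,0,0,0,0,0,0],[0,0,0,0,0,0,0]]'
python3 - <<'E'
from st import *
d=arm.get_image("wrist");np.save("pics/w7.npy",d,allow_pickle=True);print(pr(d["xyz"]))
H=cv2.cvtColor(d["image"],cv2.COLOR_RGB2HSV)
_,_,st_,ce=cv2.connectedComponentsWithStats(cv2.inRange(H,(22,130,90),(35,255,255)))
for S,C in zip(st_,ce):
    if 40<S[4]<8000: print("yel",S,C.round(1),pr(onz(d,*C,40)))
# brightness along keeper centreline (z43) and along blank/jaw line y=100 (z48), with jumps only
for nm,y,z,x0,x1 in(("keeper",0,43,60,170),("keep62",8,62,80,170),("blank",115,22+20,-20,150)):
    xs=np.arange(x0,x1,1.0);v=[]
    for x in xs:
        u=proj(d,np.r_[PR.T@[x,y]+t,z]).round().astype(int)
        v.append(int(d["image"][u[1],u[0]].astype(int).sum()) if 0<=u[1]<400 and 0<=u[0]<640 else -1)
    print(nm,[(int(x),a,b) for x,a,b in zip(xs,v,v[2:]) if abs(b-a)>60])
E
```

```text
clock: 18.35
position: [602.8, 101.9, 209.6]
ee_rot: [-0.667, 0.745, 0.0, -0.0]
contact_force: [0.6, 0.7, -0.3]
gripper_width: 0.1
grasp_force: 0.0
[2.990e+01 2.000e-01 3.265e+02]
yel [294 183  11  32 287] [298.9 198.5] [106.5 -21.8  40. ]
yel [345 183  10  32 304] [349.6 198.8] [106.8  20.8  40. ]
keeper [(74, 313, 405), (75, 339, 436), (99, 430, 299), (100, 403, 278), (102, 278, 396), (106, 397, 320), (107, 379, 202), (108, 320, 141), (111, 149, 224), (112, 161, 300), (113, 224, 313), (121, 317, 403), (122, 342, 430), (129, 434, 335), (130, 411, 313), (142, 314, 417), (143, 315, 435), (148, 431, 235), (149, 391, 106), (150, 235, 70)]
keep62 [(94, 434, 327), (95, 431, 344), (101, 403, 319), (102, 384, 156), (103, 319, 144), (106, 147, 297), (107, 162, 321), (115, 316, 435), (116, 330, 437), (122, 430, 336), (123, 413, 316), (134, 318, 416), (135, 358, 434), (140, 437, 338), (141, 411, 308)]
blank [(-10, 244, 182), (-3, 220, 292), (2, 300, 196), (3, 305, 206), (4, 196, 287), (5, 206, 305), (53, 296, 189), (58, 204, 288), (78, 307, 218), (79, 289, 216), (80, 218, 303), (81, 216, 312), (94, 327, 239), (95, 312, 241), (114, 233, 149), (115, 238, 80), (116, 149, 70)]
```

The keeper's shoulder front has moved in from x≈95 to 76, so the jaw bears on the blank at x≈90. The bar is in the groove, the lever is flat on its stop, and the gripper is clear. Handing in.

```bash
python3 -c "
from bench import arm
print(arm.job_done())"
```

```text
the job is handed in; nothing more can be done
None
```

The blank is clamped and the job handed in at about 18 s: the bar is hooked in the keeper's groove, the lever is snapped flat on its stop, the jaw is drawn in about 20 mm onto the blank, and the gripper is clear of everything; the hand-in returned no verdict.

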